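# Line up the brush-soap tins

## Task

Line up the three flat steel soap tins in one straight, snug row on the shelf, all on the robot's side of the beech batten: each lying flat with a short end flush against the batten and its long sides touching its neighbours, in any order, anywhere along the batten, none sticking out past its ends. The third tin stands in the narrow slot on the white turntable, where only its short ends are free, so lift it out by these, put it down on the shelf and let go, then bring it to the row with a fresh hold, as its end must meet the batten. Set the tins down, do not drop them, and leave all the other things where they are.

Things in the scene. Friction and masses are not known exactly. Their poses are not given: they have to be found in the camera images.
- tin_a: flat rectangular steel tin with a lid, 62 long (own x) x 44 wide (own y) x 32 mm high, straight sides, 100 to 200 g; origin at the centre of its underside, z up. All three tins are alike. It starts askew on the shelf near the batten's front, its nearest point some 5 to 55 mm from it.
- tin_b: flat rectangular steel tin with a lid, 62 long (own x) x 44 wide (own y) x 32 mm high, straight sides, 100 to 200 g; origin at the centre of its underside, z up. All three tins are alike. It starts askew on the shelf near the batten's front, beside tin_a (left or right of it), over 30 mm between them.
- tin_c: flat rectangular steel tin with a lid, 62 long (own x) x 44 wide (own y) x 32 mm high, straight sides, 100 to 200 g; origin at the centre of its underside, z up. All three tins are alike. It starts on the turntable (underside 30 mm above the shelf) in a slot between two upright walls along its long sides, its short ends free.
- batten: straight beech strip fixed on the shelf, 320 mm long (own y) x 18 mm thick (own x) x 20 mm high; origin at the centre of its underside; its own -x side, 9 mm from the origin, faces the robot and is the face to line up against. Fixed; it is turned by up to 0.2 rad from the shelf's y axis.
- turntable: white plastic lazy susan, a disc of 300 mm diameter, 30 mm high, fixed (it does not turn); origin at the centre of its underside. Its slot, centred 80 mm from the axis towards its own -y, runs along its own x: two walls 40 mm long, 4 mm thick, standing 42 mm above the disc (72 mm above the shelf), 50 mm apart inside, so no finger fits beside a tin's long sides there. The shelf between the turntable and the plug, in front of the robot, is clear for putting a tin down.
- bottle_1: closed amber glass bottle, 56 mm diameter, 150 mm high, standing on the turntable; origin at the centre of its underside. Leave alone.
- bottle_2: amber bottle like bottle_1. Leave alone.
- bottle_3: amber bottle like bottle_1. Leave alone.
- opener: flat steel bottle opener, 106 mm long, 5 mm thick, lying on the turntable; origin near its middle, underneath. Leave alone.
- ice_tray: small grey silicone ice cube tray, 90 x 58 x 22 mm, on the turntable; origin at the centre of its underside. Leave alone.
- plug: black rubber sink plug, 46 mm diameter, 26 mm high, on the shelf on the robot's side of the tins; origin at the centre of its underside. Leave alone.
- brush: brush 180 mm long lying on the shelf to the right of the batten (towards -y); origin underneath. Leave alone.
There are look-alikes about, which are no part of the job. Leave any green look-alike of the tin_b alone.

How it is judged:
By the outcome, as a careful person would: the job done as asked, in the order asked, and still so for the second after the job is handed in, with the robot touching nothing.
It also fails if it takes over 72 s, if anything falls off the work surface, if the arm or the gripper's body presses on something with over 40 N, if the wrist force passes 120 N, or if a joint passes its speed limit or range.

## Robot

A 7-joint arm with a two-finger parallel gripper is mounted at the origin on the work surface. World frame = base frame: x ahead of the robot, y to its left, z up, the work surface at z = 0. Lengths are in m, angles in degrees, forces in N, time in s.
With the tool pointing down it reaches from about 0.425 to 0.875 m from the base axis. Payload 4.7 kg.
Tool frame: the origin (TCP) lies on the centre line of the jaws, within the pads' length; the fingertips stand 22 mm ahead of it and the grasp point (between the pads) lies 3 mm ahead of it; z points along the fingers, y is the line along which they close (so a half turn about z gives the same grasp; the last joint's range is limited). The gripper opens to 87 mm and grips with 3 to 60 N. Pads are 19 mm wide; open, the fingers measure 117 mm over their backs; the gripper's body (75 mm by 190 mm) begins 51 mm behind the grasp point.
Start: joints at [64.693, 18.392, -4.016, 83.108, 1.295, 78.541, -3.26], TCP at [0.286, -0.584, 0.245] pointing down, gripper open.
Joint ranges: [-163.93, 163.93], [-17.29, 119.83], [-79.2, 71.16], [3.27, 140.29], [-89.18, 269.18], [5.43, 117.66], [-154.24, 154.24]. Speed limits (degrees/s): [147.25, 147.25, 180, 180, 180, 180, 180].

## Interface

Orientations are given as [roll, pitch, yaw] about the fixed x, y, z axes, in that order (R = Rz(yaw) Ry(pitch) Rx(roll)).
In Python, from workcell import robot gives the robot as it stands.
- The arm moves only by the tool drive_tool, never from a script. Its argument "commands" is a list of rows, each an object with "linear": the shift along the tool's x, y, z in m, a list of three; "twist": the turn, a rotation vector about the tool's x, y, z in rad, a list of three. In form: [{"linear": [dx, dy, dz], "twist": [wx, wy, wz]}, ...]. A call has exactly 8 rows; each row shifts and turns the commanded pose from where the row before left it, along the tool's axes as they then stand; what a row does not reach is not made up. A row lasts 1/8 s, in which the tool goes at most 62.5 mm and 10.7 degrees, less where a joint would pass 70% of its speed; a pose out of reach is approached as far as the arm can. A call with a gripper value outside its range is refused whole. "grip" is the finger opening in m, from 0 to 0.087, set as the call begins (left out, the last holds). The fingers move at their own pace and stop on an object; the grip force is fixed at half the most. Time passes only in rows, so rows that do not move let the fingers close, or fill a call up. It gives the time, the measured TCP pose, the force, the opening and the grip force at its end, in the units of the state.
- robot.get_state(): the state, without advancing time (a new reading comes with each control period).
- robot.camera(name): name is "scene" or "side" or "wrist"; returns a dict with "color" (400x640x3 uint8, red, green, blue), "z_map" (400x640 float32, m along the optical axis (not along the pixel's ray), 0 where there is no reading), "fx", "fy", "cx", "cy" (pixels), "D" ([k1, k2, p1, p2, k3] as OpenCV has them; the pictures are not rectified), "origin" and "attitude" of the camera in the world. Camera axes: x right, y down, z forward; pixel columns grow to the right and rows downward; lengths in m; the calibration is good to about 2 mm. A picture is of the moment at which its call begins.
- robot.sign_off(): hands the job in; it is judged then, once.
The state is a dict: "clock": time; "joint_pos": joint angles; "qvel": joint speeds; "joint_efforts": joint torques, N m; "tcp_pos": TCP position; "orientation": TCP orientation; "force": force on the tool from outside, world axes, zero at the start; "torque": the same for the moment, N m; "grip_width": opening from 0.0 (shut) to 1.0 (fully open); "grasp_force": force on a finger pad.
Only numpy, scipy, OpenCV 4.12 (cv2) and the standard library are available. Lean on these libraries where they do the work, as an engineer would, in place of code of your own. Each camera call takes 0.05 s, during which the arm holds its last target. There are 200 camera calls.

## Working session

There is one attempt and no reset: what is moved stays moved. The work goes in short steps, Python scripts to look and compute and a tool call to move; the robot and the scene stay as the last step left them, time stands still between calls to the robot, and variables do not carry over. Pictures are saved under pics/ and viewed, at most 10 in all, crops included, and the job is handed in when it is done.

Besides the shell and the picture viewer there is one more tool, called after ">>>" by a JSON object that holds its "name" and its "arguments", one argument or row to a line. drive_tool: Moves the arm, as the interface text tells. Its arguments: {"type":"object","properties":{"commands":{"type":"array"},"grip":{"type":"number"}},"required":["commands"]}

```bash
ls; mkdir -p pics
python3 - <<'E'
from workcell import robot
import cv2,numpy as np,pickle
print(robot.get_state())
d={}
for n in("scene","side"):
    c=robot.camera(n);d[n]=c
    print(n,c["fx"],c["fy"],c["cx"],c["cy"],c["D"],c["origin"],c["attitude"])
pickle.dump(d,open("d0.pkl","wb"))
im=np.vstack([d[n]["color"] for n in d])[:,:,::-1]
cv2.imwrite("pics/s0.png",d["scene"]["color"][:,:,::-1]);cv2.imwrite("pics/s1.png",d["side"]["color"][:,:,::-1])
E
```

```text
pics
{'clock': 0.0, 'joint_pos': array([64.69156406, 18.43772174, -4.01740804, 83.1750073 ,  1.29566086,
       78.54023489, -3.26138396]), 'qvel': array([-0.02719985, -0.06160624,  0.03836039,  0.01319114, -0.05616225,
       -0.10512145,  0.10814913]), 'joint_efforts': array([ 3.82304770e-04, -4.91292250e+01, -4.04002592e-01, -3.12534928e+01,
       -6.42914884e-02,  4.38415934e-02,  1.69747864e-04]), 'tcp_pos': array([ 0.28587288, -0.58319272,  0.24347597]), 'orientation': array([-1.79892324e+02,  5.81185195e-03,  2.61187220e+01]), 'force': array([ 0.0145334 ,  0.22653918, -0.93060758]), 'torque': array([-0.03181143,  0.02337935, -0.01624137]), 'grasp_force': 0.0, 'grip_width': 1.0017394291598127}
scene 490.63207511507375 490.63207511507375 313.6488168901943 203.441037584998 [-0.10934985  0.          0.          0.          0.        ] [ 1.28876458 -0.76317662  1.11150295] [-135.84476649   -1.07981496   46.13444367]
side 452.62090631296877 452.62090631296877 312.9975162055002 202.35363679594596 [0.03348872 0.         0.         0.         0.        ] [-0.05447268  0.98730963  0.73707886] [-119.02450262    0.19020675 -149.08732914]
```

View pics/s0.png

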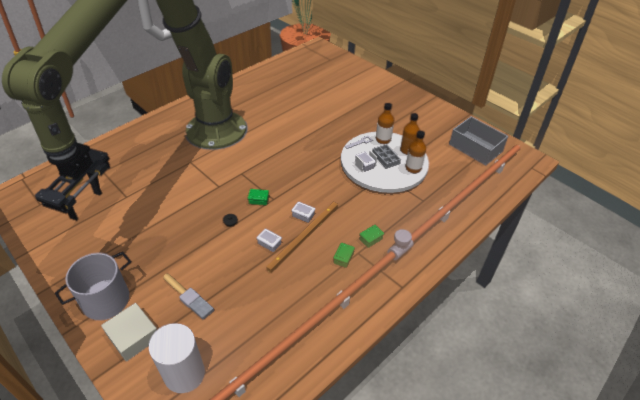

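View pics/s1.png

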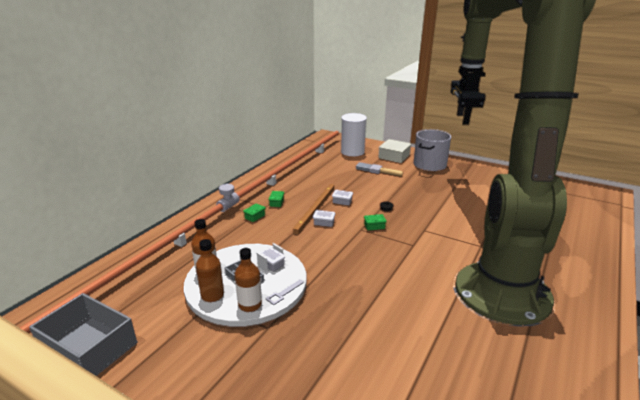

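Scene view: steel tins at (303,212) and (269,240), with the batten running from (337,206) to (268,270). Tin_c is on the turntable at (365,160), the plug at (230,220), and a green look-alike at (258,197) with two more behind the batten. Next I fit these in world coordinates from the depth maps.

```bash
cat > h.py <<'E'
import cv2,numpy as np
from scipy.spatial.transform import Rotation as R
def cloud(c):
    z=c["z_map"];v,u=np.nonzero(z>0)
    K=np.array([[c["fx"],0,c["cx"]],[0,c["fy"],c["cy"]],[0,0,1]])
    n=cv2.undistortPoints(np.stack([u,v],1).astype(float)[:,None],K,np.array(c["D"]))[:,0]
    d=z[v,u];P=np.c_[n*d[:,None],d]
    W=P@R.from_euler("xyz",c["attitude"],degrees=True).as_matrix().T+c["origin"]
    return W,c["color"][v,u].astype(int)
def blobs(W,zl,zh,box,res=.002,minn=15):
    m=(W[:,2]>zl)&(W[:,2]<zh)&(W[:,0]>box[0])&(W[:,0]<box[1])&(W[:,1]>box[2])&(W[:,1]<box[3])
    P=W[m];ij=((P[:,:2]-[box[0],box[2]])/res).astype(int)
    g=np.zeros((int((box[1]-box[0])/res)+2,int((box[3]-box[2])/res)+2),np.uint8);g[ij[:,0],ij[:,1]]=1
    g=cv2.morphologyEx(g,cv2.MORPH_CLOSE,np.ones((5,5)))
    n,l=cv2.connectedComponents(g)
    L=l[ij[:,0],ij[:,1]];out=[]
    for k in range(1,n):
        Q=P[L==k]
        if len(Q)<minn: continue
        (c,s,a)=cv2.minAreaRect(Q[:,:2].astype(np.float32)*1000)
        if s[0]<s[1]: s=s[::-1];a+=90
        out.append((np.round(c,1),np.round(s,1),round((a+90)%180-90,1),len(Q),np.nonzero(m)[0][L==k]))
    return out
E
python3 - <<'E'
from h import *
import pickle
d=pickle.load(open("d0.pkl","rb"))
for n in d:
    W,C=cloud(d[n]);print(n)
    T=W[(abs(W[:,2])<.02)&(W[:,0]>.4)&(W[:,0]<.8)&(abs(W[:,1])<.3)];print("table z",np.median(T[:,2]))
    for nm,zl,zh in(("top32",.026,.038),("batten",.014,.0245),("c/walls",.055,.08)):
        print(nm)
        for b in blobs(W,zl,zh,(.3,.95,-.4,.55)): print(b[:4],np.median(W[b[4],2]).round(4),np.median(C[b[4]],0))
E
```

```text
scene
table z -0.0006620177198533028
top32
(array([ 396.7, -120.8]), array([62.3, 50.5]), 40.1, 197) 0.0312 [ 26. 153.  65.]
(array([553.9, 297. ]), array([302.6, 287.5]), -11.8, 2363) 0.03 [216. 214. 214.]
(array([539.7, -61.7]), array([63.7, 45.9]), 17.6, 211) 0.0312 [184. 177. 188.]
(array([ 554.8, -210.2]), array([63.9, 46.7]), 13.7, 257) 0.0307 [186. 177. 187.]
(array([740.7, -90.5]), array([67.8, 43.8]), -66.5, 271) 0.0308 [ 79. 147.  68.]
(array([747.5,  20. ]), array([63.9, 45.5]), 83.5, 247) 0.0312 [ 76. 148.  70.]
(array([852. , 255.3]), array([90. , 15.5]), 82.9, 43) 0.0348 [151. 108.  80.]
(array([ 850.9, -164. ]), array([466.7,  13.4]), 88.8, 210) 0.0353 [136.   90.5  62. ]
(array([849.2, 138.4]), array([112.7,   8.4]), -89.5, 38) 0.0357 [138.   92.   68.5]
batten
(array([ 409.6, -241.8]), array([44.8, 39.5]), -36.7, 94) 0.0166 [43. 42. 42.]
(array([ 408.7, -134.2]), array([57.7,  8.6]), 42.3, 39) 0.018 [24. 99. 45.]
(array([620.8, 212.3]), array([255.6,  75.4]), 35.5, 181) 0.0196 [131. 128. 127.]
(array([546.8, -78. ]), array([63.2, 20.5]), 32.8, 41) 0.019 [113. 110. 11
[... 2189 characters left out ...]
 array([40.2, 12.4]), 21.2, 36) 0.0174 [28. 89. 40.]
(array([730.9,  34.2]), array([67.4, 31.2]), 51.9, 54) 0.0181 [24.  74.5 34. ]
(array([827.1, 257.1]), array([27.8, 14.3]), 47.7, 29) 0.02 [111. 108. 109.]
(array([ 827.9, -193.2]), array([29.1, 13. ]), 59.0, 20) 0.0177 [121.5 112.5 113.5]
c/walls
(array([470. , 393.6]), array([55.8, 27.3]), 41.3, 219) 0.0676 [155. 151. 147.]
(array([527.4, 232.5]), array([63.1, 60.3]), -14.4, 370) 0.0615 [201.  197.5 210.5]
(array([564.8, 410.5]), array([54.7, 26.6]), 48.8, 201) 0.0679 [89. 51. 26.]
(array([658.7, 364.9]), array([14.3,  2.4]), -18.8, 15) 0.0701 [146. 135. 127.]
(array([829.1,  49. ]), array([42.6, 23.4]), 31.2, 60) 0.0739 [ 99.  97. 103.]
```

>>> {"name": "drive_tool", "arguments": {
  "commands": [
    {"linear": [0.045,-0.031,0],"twist": [0,0,0]},
    {"linear": [0.045,-0.031,0],"twist": [0,0,0]},
    {"linear": [0.045,-0.031,0],"twist": [0,0,0]},
    {"linear": [0.045,-0.031,0],"twist": [0,0,0]},
    {"linear": [0.045,-0.031,0],"twist": [0,0,0]},
    {"linear": [0.045,-0.031,0],"twist": [0,0,0]},
    {"linear": [0.045,-0.031,0],"twist": [0,0,0]},
    {"linear": [0.045,-0.031,0],"twist": [0,0,0]}
  ],
  "grip": 0.087
}}

```text
clock: 1.1
tcp_pos: [0.5006, -0.2009, 0.2443]
orientation: [180.0, 0.0, 26.1]
force: [0.6, -0.3, -0.2]
grip_width: 1.001
grasp_force: 0.0
```

>>> {"name": "drive_tool", "arguments": {
  "commands": [
    {"linear": [0.025,-0.0175,0],"twist": [0,0,0]},
    {"linear": [0.025,-0.0175,0],"twist": [0,0,0]},
    {"linear": [0,0,0],"twist": [0,0,0.105]},
    {"linear": [0,0,0],"twist": [0,0,0.105]},
    {"linear": [0,0,0],"twist": [0,0,0.1]},
    {"linear": [0,0,0],"twist": [0,0,0]},
    {"linear": [0,0,0],"twist": [0,0,0]},
    {"linear": [0,0,0],"twist": [0,0,0]}
  ]
}}

```text
clock: 2.1
tcp_pos: [0.5296, -0.1491, 0.2445]
orientation: [180.0, 0.0, 8.4]
force: [-0.6, -1.0, 1.3]
grip_width: 1.0
grasp_force: 0.0
```

```bash
cat > look.py <<'E'
import sys
from h import *
from workcell import robot
def look(cam="wrist",png=None,zs=((.026,.038),(.014,.0245)),box=(.3,.95,-.4,.55)):
    s=robot.get_state();print(s["clock"],s["tcp_pos"].round(4),s["orientation"].round(2),s["force"].round(1))
    c=robot.camera(cam);W,C=cloud(c)
    if png: cv2.imwrite("pics/"+png,c["color"][:,:,::-1])
    T=W[abs(W[:,2])<.01];print("table z",np.median(T[:,2]).round(4),"cam",np.round(c["origin"],3),np.round(c["attitude"],1))
    for zl,zh in zs:
        print(zl)
        for b in blobs(W,zl,zh,box,minn=60): print(b[:4],np.median(W[b[4],2]).round(4),np.median(C[b[4]],0))
    return W,C
E
python3 - <<'E'
from look import *
look(png="w0.png")
E
```

```text
2.1 [ 0.5296 -0.1491  0.2445] [1.80e+02 1.00e-02 8.41e+00] [-0.6 -1.   1.3]
table z -0.0002 cam [ 0.598 -0.137  0.384] [ 1.653e+02 -1.000e-01 -8.160e+01]
0.026
(array([ 386.2, -125.4]), array([44.2, 37.2]), -50.2, 749) 0.032 [ 68. 172.  89.]
(array([541.8, 166.2]), array([143. ,  20.3]), -4.9, 1968) 0.029 [233. 231. 232.]
(array([538.7, -59.1]), array([63. , 43.6]), 18.2, 2657) 0.0319 [206. 201. 213.]
(array([ 553.2, -207.7]), array([62.8, 44.2]), 12.6, 2580) 0.0322 [220. 217. 226.]
0.014
(array([ 394.5, -242.4]), array([40.3, 19.2]), -70.3, 277) 0.0165 [36. 35. 35.]
(array([541.3, 171. ]), array([175.2,  29.9]), -4.7, 1364) 0.0192 [96. 95. 94.]
(array([ 605.1, -117.2]), array([318.7,  18.1]), -81.2, 5929) 0.0196 [184. 129.  83.]
```

View pics/w0.png

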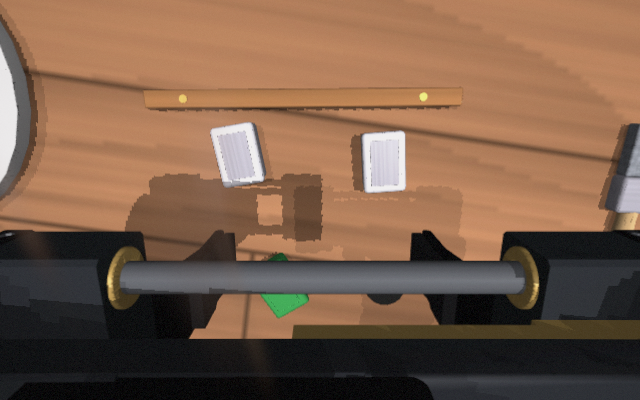

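Wrist view: A at (238,155), B at (384,161) and the batten along row ~97, all clear. The fits match the known sizes to within about 1 mm. I'll grasp B first.

>>> {"name": "drive_tool", "arguments": {
  "commands": [
    {"linear": [0.0074,0.0307,0],"twist": [0,0,0]},
    {"linear": [0.0074,0.0307,0],"twist": [0,0,0]},
    {"linear": [0,0,0.03],"twist": [0,0,-0.073]},
    {"linear": [0,0,0.05],"twist": [0,0,0]},
    {"linear": [0,0,0.05],"twist": [0,0,0]},
    {"linear": [0,0,0.045],"twist": [0,0,0]},
    {"linear": [0,0,0.03],"twist": [0,0,0]},
    {"linear": [0,0,0.0135],"twist": [0,0,0]}
  ],
  "grip": 0.066
}}

```text
clock: 3.15
tcp_pos: [0.552, -0.2074, 0.0241]
orientation: [-179.9, 0.1, 12.6]
force: [0.7, -0.2, 0.7]
grip_width: 0.76
grasp_force: 0.0
```

>>> {"name": "drive_tool", "arguments": {
  "commands": [
    {"linear": [0,0,0],"twist": [0,0,0]},
    {"linear": [0,0,0],"twist": [0,0,0]},
    {"linear": [0,0,0],"twist": [0,0,0]},
    {"linear": [0,0,0],"twist": [0,0,0]},
    {"linear": [0,0,0],"twist": [0,0,0]},
    {"linear": [0,0,0],"twist": [0,0,0]},
    {"linear": [0,0,0],"twist": [0,0,0]},
    {"linear": [0,0,0],"twist": [0,0,0]}
  ],
  "grip": 0.03
}}

```text
clock: 4.15
tcp_pos: [0.5544, -0.2081, 0.0276]
orientation: [179.9, -0.1, 12.5]
force: [-0.5, 1.0, 6.5]
grip_width: 0.506
grasp_force: 30.0
```

>>> {"name": "drive_tool", "arguments": {
  "commands": [
    {"linear": [0,0,-0.004],"twist": [0,0,0]},
    {"linear": [0,0,0],"twist": [0,0,0.065]},
    {"linear": [0.01,-0.013,0],"twist": [0,0,0]},
    {"linear": [0.01,-0.0134,0],"twist": [0,0,0]},
    {"linear": [0,0,0],"twist": [0,0,0]},
    {"linear": [0,0,0.003],"twist": [0,0,0]},
    {"linear": [0.003,0,0],"twist": [0,0,0]},
    {"linear": [0.002,0,0],"twist": [0,0,0]}
  ]
}}

```text
clock: 5.15
tcp_pos: [0.5735, -0.1788, 0.0276]
orientation: [179.9, 0.1, 8.8]
force: [-3.5, -0.7, 5.5]
grip_width: 0.502
grasp_force: 30.0
```

Run:
```python
from look import *
look()
```

```text
5.15 [ 0.5735 -0.1788  0.0276] [1.7995e+02 6.0000e-02 8.7600e+00] [-3.5 -0.7  5.5]
table z -0.0002 cam [ 0.642 -0.167  0.167] [ 1.652e+02 -1.000e-01 -8.130e+01]
0.026
(array([537.8, -69.6]), array([23.1,  9.8]), 8.7, 894) 0.0322 [136. 133. 142.]
(array([ 557.2, -180.1]), array([45.6, 18.8]), -80.6, 3040) 0.0322 [120. 117. 124.]
(array([567.9, -64.7]), array([15.3, 10.4]), -72.5, 859) 0.0305 [164. 162. 169.]
(array([ 591.3, -174.8]), array([65.5, 24.1]), -80.8, 6206) 0.0318 [148. 145. 153.]
0.014
(array([569.1, -59. ]), array([26.2,  8.5]), 88.7, 392) 0.0175 [86. 84. 89.]
(array([ 579.8, -149.6]), array([8.1, 2.2]), 81.2, 146) 0.0196 [15. 15. 16.]
(array([ 608.5, -154.3]), array([244.6,  22.4]), -81.1, 24111) 0.0196 [202. 142.  92.]
(array([ 587.7, -202.3]), array([8.1, 2.2]), -59.5, 162) 0.0198 [16.  15.  16.5]
```

>>> {"name": "drive_tool", "arguments": {
  "commands": [
    {"linear": [0.001,0,0],"twist": [0,0,0]},
    {"linear": [0.001,0,0],"twist": [0,0,0]},
    {"linear": [0.001,0,0],"twist": [0,0,0]},
    {"linear": [0.001,0,0],"twist": [0,0,0]},
    {"linear": [0,0,0],"twist": [0,0,0]},
    {"linear": [0,0,0],"twist": [0,0,0]},
    {"linear": [0,0,0],"twist": [0,0,0]},
    {"linear": [0,0,0],"twist": [0,0,0]}
  ]
}}

```text
clock: 6.2
tcp_pos: [0.5748, -0.1787, 0.0276]
orientation: [180.0, 0.4, 8.7]
force: [-10.6, 0.1, 12.9]
grip_width: 0.503
grasp_force: 30.0
```

>>> {"name": "drive_tool", "arguments": {
  "commands": [
    {"linear": [0,0,0],"twist": [0,0,0]},
    {"linear": [0,0,0],"twist": [0,0,0]},
    {"linear": [0,0,0],"twist": [0,0,0]},
    {"linear": [0,0,-0.03],"twist": [0,0,0]},
    {"linear": [0,0,-0.035],"twist": [0,0,0]},
    {"linear": [-0.006,-0.0412,0],"twist": [0,0,0]},
    {"linear": [-0.006,-0.0412,0],"twist": [0,0,0]},
    {"linear": [-0.0056,-0.0412,0],"twist": [0,0,0]}
  ],
  "grip": 0.066
}}

```text
clock: 7.2
tcp_pos: [0.5413, -0.0564, 0.0921]
orientation: [180.0, -0.0, 8.8]
force: [0.3, 0.7, 0.9]
grip_width: 0.759
grasp_force: 0.0
```

>>> {"name": "drive_tool", "arguments": {
  "commands": [
    {"linear": [0,0,0],"twist": [0,0,-0.083]},
    {"linear": [0,0,0],"twist": [0,0,-0.083]},
    {"linear": [0,0,0],"twist": [0,0,0]},
    {"linear": [0,0,0],"twist": [0,0,0]},
    {"linear": [0,0,0],"twist": [0,0,0]},
    {"linear": [0,0,0],"twist": [0,0,0]},
    {"linear": [0,0,0],"twist": [0,0,0]},
    {"linear": [0,0,0],"twist": [0,0,0]}
  ]
}}

```text
clock: 8.2
tcp_pos: [0.5415, -0.0577, 0.092]
orientation: [180.0, -0.0, 18.3]
force: [0.9, -1.8, 0.1]
grip_width: 0.756
grasp_force: 0.0
```

Run:
```python
from look import *
look()
```

```text
8.2 [ 0.5415 -0.0577  0.092 ] [180.    -0.    18.32] [ 0.9 -1.8  0.1]
table z -0.0002 cam [ 0.608 -0.034  0.232] [ 1.653e+02 -1.000e-01 -7.170e+01]
0.026
(array([543.8, -56.9]), array([50.8, 44.2]), 18.4, 5725) 0.0321 [149. 147. 154.]
(array([ 588.2, -174.9]), array([44.9, 31.8]), -80.8, 3351) 0.0321 [223. 220. 228.]
0.014
(array([ 584.3, -103.3]), array([287.6,  54.3]), -81.2, 14454) 0.0198 [198. 138.  90.]
```

>>> {"name": "drive_tool", "arguments": {
  "commands": [
    {"linear": [0,0,0.03],"twist": [0,0,0]},
    {"linear": [0,0,0.025],"twist": [0,0,0]},
    {"linear": [0,0,0.01],"twist": [0,0,0]},
    {"linear": [0,0,0],"twist": [0,0,0]},
    {"linear": [0,0,0],"twist": [0,0,0]},
    {"linear": [0,0,0],"twist": [0,0,0]},
    {"linear": [0,0,0],"twist": [0,0,0]},
    {"linear": [0,0,0],"twist": [0,0,0]}
  ]
}}

```text
clock: 9.25
tcp_pos: [0.5417, -0.0578, 0.0273]
orientation: [180.0, -0.0, 18.3]
force: [0.4, -1.0, -0.1]
grip_width: 0.758
grasp_force: 0.0
```

>>> {"name": "drive_tool", "arguments": {
  "commands": [
    {"linear": [0,0,0],"twist": [0,0,0]},
    {"linear": [0,0,0],"twist": [0,0,0]},
    {"linear": [0,0,0],"twist": [0,0,0]},
    {"linear": [0,0,0],"twist": [0,0,0]},
    {"linear": [0,0,0],"twist": [0,0,0]},
    {"linear": [0,0,-0.002],"twist": [0,0,0]},
    {"linear": [0,0,-0.002],"twist": [0,0,0.083]},
    {"linear": [0,0,0],"twist": [0,0,0.083]}
  ],
  "grip": 0.03
}}

```text
clock: 10.25
tcp_pos: [0.5413, -0.0576, 0.031]
orientation: [-180.0, 0.0, 8.7]
force: [-0.1, -0.3, -2.4]
grip_width: 0.5
grasp_force: 30.0
```

>>> {"name": "drive_tool", "arguments": {
  "commands": [
    {"linear": [0.004,0.018,0],"twist": [0,0,0]},
    {"linear": [0.004,0.018,0],"twist": [0,0,0]},
    {"linear": [0.004,0.0176,0],"twist": [0,0,0]},
    {"linear": [0,0,0],"twist": [0,0,0]},
    {"linear": [0,0,0.003],"twist": [0,0,0]},
    {"linear": [0.002,0,0],"twist": [0,0,0]},
    {"linear": [0.002,0,0],"twist": [0,0,0]},
    {"linear": [0,0,0],"twist": [0,0,0]}
  ]
}}

```text
clock: 11.25
tcp_pos: [0.5657, -0.1077, 0.0281]
orientation: [-180.0, -0.0, 8.9]
force: [-0.4, -0.0, -1.5]
grip_width: 0.505
grasp_force: 30.0
```

>>> {"name": "drive_tool", "arguments": {
  "commands": [
    {"linear": [0,0,0.0015],"twist": [0,0,0]},
    {"linear": [0.001,0,0],"twist": [0,0,0]},
    {"linear": [0.001,0,0],"twist": [0,0,0]},
    {"linear": [0.001,0,0],"twist": [0,0,0]},
    {"linear": [0.001,0,0],"twist": [0,0,0]},
    {"linear": [0.001,0,0],"twist": [0,0,0]},
    {"linear": [0,0,0],"twist": [0,0,0]},
    {"linear": [0,0,0],"twist": [0,0,0]}
  ]
}}

```text
clock: 12.25
tcp_pos: [0.5662, -0.1081, 0.027]
orientation: [-180.0, 0.5, 8.8]
force: [-13.5, 0.8, 15.1]
grip_width: 0.499
grasp_force: 30.0
```

>>> {"name": "drive_tool", "arguments": {
  "commands": [
    {"linear": [0,0,0],"twist": [0,0,0]},
    {"linear": [0,0,0],"twist": [0,0,0]},
    {"linear": [0,0,0],"twist": [0,0,0]},
    {"linear": [0,0,-0.03],"twist": [0,0,0]},
    {"linear": [0,0,-0.035],"twist": [0,0,0]},
    {"linear": [-0.0045,-0.0285,0],"twist": [0,0,0]},
    {"linear": [-0.0045,-0.0285,0],"twist": [0,0,0]},
    {"linear": [0,0,0],"twist": [0,0,-0.16]}
  ],
  "grip": 0.066
}}

```text
clock: 13.25
tcp_pos: [0.5526, -0.0493, 0.0917]
orientation: [-180.0, -0.0, 18.5]
force: [0.9, -0.3, -0.1]
grip_width: 0.756
grasp_force: 0.0
```

>>> {"name": "drive_tool", "arguments": {
  "commands": [
    {"linear": [0,0,0],"twist": [0,0,-0.176]},
    {"linear": [0,0,0],"twist": [0,0,-0.176]},
    {"linear": [0,0,0],"twist": [0,0,-0.176]},
    {"linear": [0,0,0],"twist": [0,0,-0.176]},
    {"linear": [0,0,0],"twist": [0,0,-0.176]},
    {"linear": [0,0,0],"twist": [0,0,-0.176]},
    {"linear": [0,0,0],"twist": [0,0,-0.176]},
    {"linear": [0,0,0],"twist": [0,0,-0.176]}
  ],
  "grip": 0.02
}}

```text
clock: 14.25
tcp_pos: [0.5532, -0.0525, 0.0915]
orientation: [180.0, 0.0, 99.0]
force: [-0.4, 0.1, -0.1]
grip_width: 0.232
grasp_force: 0.0
```

Run:
```python
from look import *
look("scene",box=(.45,.62,-.3,.02));look("side",box=(.45,.62,-.3,.02));W,C=look(png="w1.png")
```

```text
14.25 [ 0.5532 -0.0525  0.0915] [179.97   0.    98.99] [-0.4  0.1 -0.1]
table z -0.0009 cam [ 1.289 -0.763  1.112] [-135.8   -1.1   46.1]
0.026
(array([ 563.9, -110.1]), array([64.6, 45.9]), 7.8, 241) 0.0311 [179. 174. 184.]
(array([ 576.6, -179.3]), array([61.8, 46.2]), 10.6, 256) 0.0311 [188.  181.5 191.5]
0.014
(array([ 578.9, -130.8]), array([296.4,  78.9]), -81.5, 461) 0.0185 [149. 107.  62.]
14.3 [ 0.5531 -0.0525  0.0914] [ 1.7998e+02 -1.0000e-02  9.9280e+01] [-0.3  0.9  0.2]
table z -0.0004 cam [-0.054  0.987  0.737] [-119.     0.2 -149.1]
0.026
(array([ 559.7, -104. ]), array([61.2, 44.8]), 11.8, 129) 0.0305 [204. 202. 212.]
(array([ 566.5, -174.4]), array([60.1, 48.2]), 15.3, 120) 0.0301 [217.5 214.  227.5]
0.014
(array([586.4, -52.2]), array([131.9,  83. ]), 70.1, 181) 0.0184 [154. 110.  70.]
14.35 [ 0.553  -0.0525  0.0914] [ 1.7999e+02 -2.0000e-02  9.8670e+01] [-0.6 -0.4  0.5]
table z -0.0002 cam [0.543 0.018 0.231] [ 1.652e+02 -1.000e-01  8.600e+00]
0.026
(array([401.2, -90.4]), array([34. , 15.2]), 4.7, 845) 0.0309 [ 79. 188. 100.]
(array([ 403.6, -124.8]), array([47.7, 21.7]), 39.9, 1111) 0.032 [ 78. 184.  98.]
(array([ 561.8, -106.6]), array([34.3, 22.9]), 8.0, 1551) 0.0328 [233. 230. 238.]
(array([725.2, -87.3]), array([37. , 21.1]), -67.4, 1475) 0.0321 [ 93. 220. 120.]
(array([723.9,   8.6]), array([42. , 16.6]), -70.1, 1155) 0.0305 [ 65. 154.  82.]
0.014
(array([411.2, -92. ]), array([26.6,  5.1]), -41.1, 360) 0.0183 [35. 84. 45.]
(array([588.4, -14.4]), array([112.9,  18.5]), -81.2, 4956) 0.0198 [183. 129.  84.]
(array([720.5, -97.4]), array([40.7,  2.7]), -67.5, 311) 0.018 [29. 69. 38.]
(array([725.2,  21.8]), array([55.2,  5. ]), 84.9, 983) 0.018 [30. 72. 39.]
```

View pics/w1.png

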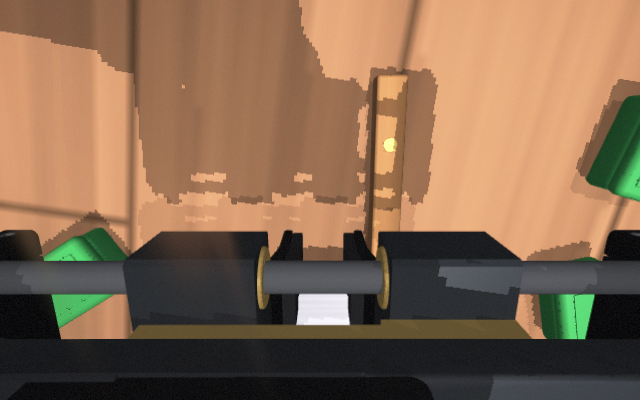

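Wrist view: A's lid shows at (323,310) between the fingers, the batten's right end is at (390,75), and my side of A is clear. A has a 26 mm gap to B, and both are flush to about 1 mm. Now I lower both fingers beside A and push it sideways.

>>> {"name": "drive_tool", "arguments": {
  "commands": [
    {"linear": [0,-0.004,0.03],"twist": [0,0,0]},
    {"linear": [0,0,0.024],"twist": [0,0,0]},
    {"linear": [0,0,0.01],"twist": [0,0,0]},
    {"linear": [-0.01,0,0],"twist": [0,0,0]},
    {"linear": [-0.01,0,0],"twist": [0,0,0]},
    {"linear": [-0.008,0,0],"twist": [0,0,0]},
    {"linear": [-0.008,0,0],"twist": [0,0,0]},
    {"linear": [0,0,0],"twist": [0,0,0]}
  ]
}}

```text
clock: 15.4
tcp_pos: [0.5546, -0.09, 0.0278]
orientation: [180.0, 0.0, 98.6]
force: [0.3, -0.2, 0.0]
grip_width: 0.229
grasp_force: 0.0
```

>>> {"name": "drive_tool", "arguments": {
  "commands": [
    {"linear": [-0.004,0,0],"twist": [0,0,0]},
    {"linear": [-0.003,0,0],"twist": [0,0,0]},
    {"linear": [-0.002,0,0],"twist": [0,0,0]},
    {"linear": [-0.001,0,0],"twist": [0,0,0]},
    {"linear": [-0.001,0,0],"twist": [0,0,0]},
    {"linear": [-0.001,0,0],"twist": [0,0,0]},
    {"linear": [0,0,0],"twist": [0,0,0]},
    {"linear": [0,0,0],"twist": [0,0,0]}
  ]
}}

```text
clock: 16.4
tcp_pos: [0.5562, -0.1007, 0.0275]
orientation: [180.0, 0.0, 98.7]
force: [-0.5, 1.5, 1.1]
grip_width: 0.227
grasp_force: 0.5
```

```bash
cat >> look.py <<'E'
def rowview():
    for cam,off in(("scene",(-.0013,.0026)),("side",(.002,-.0017))):
        c=robot.camera(cam);W,C=cloud(c)
        for b in blobs(W,.026,.038,(.45,.62,-.3,.02)):
            p=b[0]/1000+off-[.6051,-.1172];print(cam,"X %.4f s %.4f"%(p@[.9882,.153],p@[-.153,.9882]),b[1],round(b[2]-8.8,1),b[3])
E
python3 -c "
from look import *
rowview()"
```

```text
scene X -0.0404 s -0.0259 [107.2  62.4] -88.5 514
side X -0.0648 s -0.0012 [78.6 17.5] -93.2 55
side X -0.0346 s 0.0060 [56.6 19.7] -89.0 45
```

>>> {"name": "drive_tool", "arguments": {
  "commands": [
    {"linear": [-0.001,0,0],"twist": [0,0,0]},
    {"linear": [-0.001,0,0],"twist": [0,0,0]},
    {"linear": [-0.001,0,0],"twist": [0,0,0]},
    {"linear": [-0.001,0,0],"twist": [0,0,0]},
    {"linear": [-0.001,0,0],"twist": [0,0,0]},
    {"linear": [-0.001,0,0],"twist": [0,0,0]},
    {"linear": [0,0,0],"twist": [0,0,0]},
    {"linear": [0,0,0],"twist": [0,0,0]}
  ]
}}

```text
clock: 17.5
tcp_pos: [0.557, -0.1066, 0.0275]
orientation: [-180.0, 0.0, 98.6]
force: [-0.8, 2.0, 2.5]
grip_width: 0.227
grasp_force: 1.2
```

```bash
sed -i 's/W,C=cloud(c)\n        for/&/; s/        for b in blobs(W,.026,.038,(.45/        k=C.min(1)>110;W=W[k]\n&/' look.py
python3 -c "
from look import *
rowview()"
```

```text
scene X -0.0407 s -0.0362 [89.3 62.8] -88.7 474
side X -0.0681 s -0.0200 [50.9 15.7] -84.7 37
```

>>> {"name": "drive_tool", "arguments": {
  "commands": [
    {"linear": [-0.001,0,0],"twist": [0,0,0]},
    {"linear": [-0.001,0,0],"twist": [0,0,0]},
    {"linear": [-0.001,0,0],"twist": [0,0,0]},
    {"linear": [-0.001,0,0],"twist": [0,0,0]},
    {"linear": [0.004,0,0],"twist": [0,0,0]},
    {"linear": [0.01,0,0],"twist": [0,0,0]},
    {"linear": [0.03,0,-0.02],"twist": [0,0,0]},
    {"linear": [0,0,-0.05],"twist": [0,0,0]}
  ]
}}

```text
clock: 18.6
tcp_pos: [0.5486, -0.0634, 0.0961]
orientation: [-179.7, -0.2, 98.9]
force: [1.3, -0.2, 1.4]
grip_width: 0.228
grasp_force: 0.0
```

Run:
```python
from look import *
rowview()
s=robot.get_state();print(s["clock"],s["tcp_pos"],s["joint_pos"])
import pickle
for cam,off in(("scene",(-.0013,.0026)),("side",(.002,-.0017))):
    W,C=cloud(robot.camera(cam))
    for zl,zh in((.056,.067),(.068,.078)):
        for b in blobs(W,zl,zh,(.45,.62,.16,.3)): print(cam,zl,b[0]/1000+off,b[1:4])
```

```text
scene X -0.0405 s -0.0409 [88.7 62.6] -90.8 482
side X -0.0424 s -0.0383 [91.6 65.5] -88.2 234
18.7 [ 0.55470627 -0.0659207   0.10269154] [ 36.98629987  17.41641665 -37.85624993 105.09176175  12.27293651
  61.01921514   3.26790079]
scene 0.056 [0.5309 0.2304] (array([64.6, 64.3]), -11.4, 197)
side 0.056 [0.5296 0.2322] (array([64.2, 59.4]), -14.5, 310)
side 0.068 [0.5308 0.2034] (array([25.3,  6.3]), -8.8, 15)
side 0.068 [0.5385 0.2566] (array([35.8,  4.8]), -13.0, 19)
```

>>> {"name": "drive_tool", "arguments": {
  "commands": [
    {"linear": [0.02,0.002,-0.05],"twist": [0,0,0]},
    {"linear": [0.05,0.004,-0.025],"twist": [0,0,0.05]},
    {"linear": [0.05,0.004,-0.025],"twist": [0,0,0.05]},
    {"linear": [0.05,0.005,-0.025],"twist": [0,0,0.05]},
    {"linear": [0.05,0.005,-0.025],"twist": [0,0,0.05]},
    {"linear": [0.037,0.004,0],"twist": [0,0,0.09]},
    {"linear": [0,0,0],"twist": [0,0,0.09]},
    {"linear": [0,0,0],"twist": [0,0,0]}
  ],
  "grip": 0.087
}}

```text
clock: 19.8
tcp_pos: [0.558, 0.1902, 0.2459]
orientation: [-179.9, 0.1, 77.0]
force: [0.4, -0.7, -0.4]
grip_width: 0.981
grasp_force: 0.0
```

Run:
```python
from look import *
look(png="w2.png",zs=((.056,.067),(.068,.078),(.032,.04)),box=(.4,.72,.14,.4))
```

```text
19.8 [0.558  0.1902 0.2459] [-1.7988e+02  8.0000e-02  7.6960e+01] [ 0.4 -0.7 -0.4]
table z -0.0001 cam [0.574 0.259 0.386] [ 1.651e+02  1.000e-01 -1.310e+01]
0.056
(array([485.7, 356.4]), array([41.3,  9.7]), 6.2, 215) 0.0617 [77. 74. 72.]
(array([529.6, 231.6]), array([61.2, 55.1]), -13.4, 3197) 0.0621 [162. 160. 167.]
(array([639.6, 319. ]), array([44.7, 11.7]), -31.1, 181) 0.0616 [84. 81. 79.]
0.068
(array([485.6, 355.4]), array([37.7,  7.9]), 5.1, 188) 0.0731 [76. 73. 71.]
(array([527.6, 202.9]), array([39.4,  4.5]), -13.9, 210) 0.0717 [220. 219. 219.]
(array([540.4, 255.8]), array([39.6,  4.6]), -14.8, 222) 0.0716 [177.  176.  176.5]
(array([640.5, 317.7]), array([42.7,  9.9]), -27.1, 166) 0.0732 [84.  81.5 79. ]
0.032
(array([446., 321.]), array([147.3,  55.3]), 57.2, 2027) 0.0344 [119. 117. 124.]
(array([555.4, 305. ]), array([83.3, 59.6]), -17.0, 4006) 0.0337 [128. 129. 133.]
(array([634.7, 320.4]), array([50.3, 17.8]), -37.7, 79) 0.0374 [68. 49. 35.]
```

View pics/w2.png

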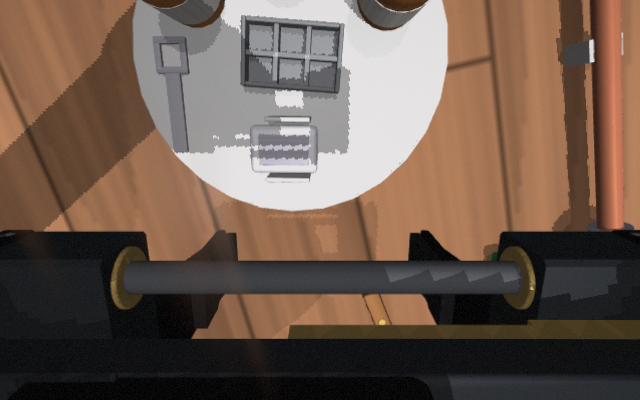

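Wrist view: tin_c is at (285,148) between walls at (288,119) and (288,179). Its ends are free and the opener at (178,110) is well clear. Descending to grip it by the ends.

>>> {"name": "drive_tool", "arguments": {
  "commands": [
    {"linear": [0.0167,-0.0185,0],"twist": [0,0,0.01]},
    {"linear": [0.0166,-0.0185,0],"twist": [0,0,0]},
    {"linear": [0,0,0.05],"twist": [0,0,0]},
    {"linear": [0,0,0.045],"twist": [0,0,0]},
    {"linear": [0,0,0],"twist": [0,0,0]},
    {"linear": [0,0,0],"twist": [0,0,0]},
    {"linear": [0,0,0],"twist": [0,0,0]},
    {"linear": [0,0,0],"twist": [0,0,0]}
  ]
}}

```text
clock: 20.85
tcp_pos: [0.5311, 0.2315, 0.1541]
orientation: [179.9, -0.1, 76.3]
force: [-0.0, -0.2, -0.5]
grip_width: 0.996
grasp_force: 0.0
```

Run:
```python
from look import *
look(zs=((.056,.067),(.068,.078)),box=(.4,.72,.14,.34))
```

```text
20.85 [0.5311 0.2315 0.1541] [ 1.7987e+02 -6.0000e-02  7.6300e+01] [-0.  -0.2 -0.5]
table z -0.0001 cam [0.547 0.3   0.294] [165.2  -0.2 -13.7]
0.056
(array([530. , 231.9]), array([62.2, 55.4]), -14.1, 5795) 0.0621 [156. 153. 162.]
(array([634.3, 322. ]), array([41.8,  9.6]), -45.4, 407) 0.0618 [69. 67. 65.]
0.068
(array([527.2, 203.6]), array([39.3,  4.4]), -13.9, 403) 0.0716 [193. 191. 191.]
(array([540.2, 256. ]), array([38.9,  3.8]), -13.9, 400) 0.0717 [163. 161. 162.]
(array([634.6, 321.8]), array([42. ,  9.6]), -44.9, 412) 0.0732 [70. 67. 65.]
```

>>> {"name": "drive_tool", "arguments": {
  "commands": [
    {"linear": [0,0,0.035],"twist": [0,0,0]},
    {"linear": [0,0,0.03],"twist": [0,0,0]},
    {"linear": [0,0,0.02],"twist": [0,0,0]},
    {"linear": [0,0,0.011],"twist": [0,0,0]},
    {"linear": [0,0,0],"twist": [0,0,0]},
    {"linear": [0,0,0],"twist": [0,0,0]},
    {"linear": [0,0,0],"twist": [0,0,0]},
    {"linear": [0,0,0],"twist": [0,0,0]}
  ]
}}

```text
clock: 21.9
tcp_pos: [0.5307, 0.2313, 0.0571]
orientation: [179.9, -0.0, 76.3]
force: [0.5, -0.1, -0.7]
grip_width: 0.999
grasp_force: 0.0
```

>>> {"name": "drive_tool", "arguments": {
  "commands": [
    {"linear": [0,0,0],"twist": [0,0,0]},
    {"linear": [0,0,0],"twist": [0,0,0]},
    {"linear": [0,0,0],"twist": [0,0,0]},
    {"linear": [0,0,0],"twist": [0,0,0]},
    {"linear": [0,0,0],"twist": [0,0,0]},
    {"linear": [0,0,0],"twist": [0,0,0]},
    {"linear": [0,0,0],"twist": [0,0,0]},
    {"linear": [0,0,0],"twist": [0,0,0]}
  ],
  "grip": 0.04
}}

```text
clock: 22.9
tcp_pos: [0.5302, 0.2312, 0.0565]
orientation: [-180.0, 0.0, 76.3]
force: [-0.6, 0.4, -0.2]
grip_width: 0.708
grasp_force: 30.0
```

>>> {"name": "drive_tool", "arguments": {
  "commands": [
    {"linear": [0,0,-0.04],"twist": [0,0,0]},
    {"linear": [0,0,-0.06],"twist": [0,0,0]},
    {"linear": [-0.0448,0.0033,0],"twist": [0,0,0]},
    {"linear": [-0.0448,0.0033,0],"twist": [0,0,0]},
    {"linear": [-0.0448,0.0033,0],"twist": [0,0,0]},
    {"linear": [-0.0448,0.0033,0],"twist": [0,0,0]},
    {"linear": [-0.0448,0.0033,0],"twist": [0,0,0]},
    {"linear": [-0.0448,0.0033,0],"twist": [0,0,0]}
  ]
}}

```text
clock: 23.9
tcp_pos: [0.4852, -0.0361, 0.1563]
orientation: [-180.0, 0.0, 76.3]
force: [1.2, -0.7, -1.9]
grip_width: 0.71
grasp_force: 30.0
```

>>> {"name": "drive_tool", "arguments": {
  "commands": [
    {"linear": [0,0,0],"twist": [0,0,-0.13]},
    {"linear": [0,0,0],"twist": [0,0,-0.13]},
    {"linear": [0,0,0],"twist": [0,0,-0.13]},
    {"linear": [0,0,0.04],"twist": [0,0,0]},
    {"linear": [0,0,0.04],"twist": [0,0,0]},
    {"linear": [0,0,0.03],"twist": [0,0,0]},
    {"linear": [0,0,0.012],"twist": [0,0,0]},
    {"linear": [0,0,0],"twist": [0,0,0]}
  ]
}}

```text
clock: 24.9
tcp_pos: [0.4855, -0.0345, 0.0342]
orientation: [-179.9, -0.0, 98.7]
force: [-0.4, -0.1, -1.3]
grip_width: 0.71
grasp_force: 30.0
```

>>> {"name": "drive_tool", "arguments": {
  "commands": [
    {"linear": [0,0,0.004],"twist": [0,0,0]},
    {"linear": [0,0,0.0015],"twist": [0,0,0]},
    {"linear": [0,0,0.001],"twist": [0,0,0]},
    {"linear": [0,0,0.0007],"twist": [0,0,0]},
    {"linear": [0,0,0.0006],"twist": [0,0,0]},
    {"linear": [0,0,0.0005],"twist": [0,0,0]},
    {"linear": [0,0,0],"twist": [0,0,0]},
    {"linear": [0,0,0],"twist": [0,0,0]}
  ]
}}

```text
clock: 25.9
tcp_pos: [0.4859, -0.0346, 0.0264]
orientation: [-180.0, 0.0, 98.7]
force: [-1.7, 0.3, 1.6]
grip_width: 0.71
grasp_force: 30.0
```

>>> {"name": "drive_tool", "arguments": {
  "commands": [
    {"linear": [0,0,0],"twist": [0,0,0]},
    {"linear": [0,0,0],"twist": [0,0,0]},
    {"linear": [0,0,0],"twist": [0,0,0]},
    {"linear": [0,0,0],"twist": [0,0,0]},
    {"linear": [0,0,-0.03],"twist": [0,0,0]},
    {"linear": [0,0,-0.05],"twist": [0,0,0]},
    {"linear": [0,0,-0.04],"twist": [0,0,0.17]},
    {"linear": [0,0,0],"twist": [0,0,0.175]}
  ],
  "grip": 0.087
}}

```text
clock: 26.9
tcp_pos: [0.4884, -0.0348, 0.1498]
orientation: [179.6, 0.0, 78.6]
force: [0.0, -0.2, -0.8]
grip_width: 1.002
grasp_force: 0.0
```

>>> {"name": "drive_tool", "arguments": {
  "commands": [
    {"linear": [0,0,0],"twist": [0,0,0.175]},
    {"linear": [0,0,0],"twist": [0,0,0.175]},
    {"linear": [0,0,0],"twist": [0,0,0.175]},
    {"linear": [0,0,0],"twist": [0,0,0.175]},
    {"linear": [0,0,0],"twist": [0,0,0.175]},
    {"linear": [0,0,0],"twist": [0,0,0.175]},
    {"linear": [0,0,0],"twist": [0,0,0.175]},
    {"linear": [0,0,0],"twist": [0,0,0]}
  ],
  "grip": 0.066
}}

```text
clock: 27.9
tcp_pos: [0.4858, -0.0346, 0.1462]
orientation: [180.0, 0.0, 8.8]
force: [0.5, -0.1, 0.9]
grip_width: 0.759
grasp_force: 0.0
```

Run:
```python
from look import *
look(box=(.4,.7,-.3,.1));rowview()
```

```text
27.9 [ 0.4858 -0.0346  0.1462] [179.99   0.     8.81] [ 0.5 -0.1  0.9]
table z -0.0002 cam [ 0.555 -0.022  0.286] [ 1.653e+02 -1.000e-01 -8.120e+01]
0.026
(array([409.7, -99.3]), array([33.8, 19.3]), -89.9, 693) 0.032 [ 60. 152.  79.]
(array([486.7, -36.1]), array([61.3, 44.2]), 8.9, 4507) 0.032 [132. 130. 138.]
(array([ 571.2, -162.5]), array([88.3, 62.1]), -81.4, 11091) 0.0321 [220. 218. 226.]
0.014
(array([ 572.3, -104.6]), array([286.4,  77.5]), -81.3, 10961) 0.0198 [179. 125.  80.]
scene X -0.0925 s 0.0886 [67.4 42.2] 47.2 109
scene X -0.0397 s -0.0399 [90.4 63.8] -90.5 492
side X -0.1065 s 0.0985 [64.5 50.6] -0.6 119
side X -0.0428 s -0.0387 [89.7 65.2] -88.9 186
```

>>> {"name": "drive_tool", "arguments": {
  "commands": [
    {"linear": [0.0007,0.0016,0.04],"twist": [0,0,0]},
    {"linear": [0,0,0.04],"twist": [0,0,0]},
    {"linear": [0,0,0.03],"twist": [0,0,0]},
    {"linear": [0,0,0.009],"twist": [0,0,0]},
    {"linear": [0,0,0],"twist": [0,0,0]},
    {"linear": [0,0,0],"twist": [0,0,0]},
    {"linear": [0,0,0],"twist": [0,0,0]},
    {"linear": [0,0,0],"twist": [0,0,0]}
  ]
}}

```text
clock: 29.05
tcp_pos: [0.4873, -0.0363, 0.0279]
orientation: [180.0, -0.1, 8.7]
force: [0.2, 0.5, 0.6]
grip_width: 0.757
grasp_force: 0.0
```

>>> {"name": "drive_tool", "arguments": {
  "commands": [
    {"linear": [0,0,0],"twist": [0,0,0]},
    {"linear": [0,0,0],"twist": [0,0,0]},
    {"linear": [0,0,0],"twist": [0,0,0]},
    {"linear": [0,0,0],"twist": [0,0,0]},
    {"linear": [0,0,0],"twist": [0,0,0]},
    {"linear": [0,0,0],"twist": [0,0,0]},
    {"linear": [0,0,-0.002],"twist": [0,0,0]},
    {"linear": [0,0,-0.002],"twist": [0,0,0]}
  ],
  "grip": 0.03
}}

```text
clock: 30.05
tcp_pos: [0.4865, -0.0359, 0.0311]
orientation: [-180.0, 0.0, 8.7]
force: [0.6, -0.6, -1.7]
grip_width: 0.504
grasp_force: 30.0
```

>>> {"name": "drive_tool", "arguments": {
  "commands": [
    {"linear": [0.02,0.016,0],"twist": [0,0,0]},
    {"linear": [0.02,0.016,0],"twist": [0,0,0]},
    {"linear": [0.02,0.016,0],"twist": [0,0,0]},
    {"linear": [0,0,0],"twist": [0,0,0]},
    {"linear": [0,0,0.003],"twist": [0,0,0]},
    {"linear": [0.001,0,0.001],"twist": [0,0,0]},
    {"linear": [0.001,0,0],"twist": [0,0,0]},
    {"linear": [0,0,0],"twist": [0,0,0]}
  ]
}}

```text
clock: 31.05
tcp_pos: [0.5553, -0.0738, 0.0273]
orientation: [-180.0, -0.0, 8.7]
force: [-0.8, 0.9, -0.2]
grip_width: 0.504
grasp_force: 30.0
```

Now press C against the batten.

>>> {"name": "drive_tool", "arguments": {
  "commands": [
    {"linear": [0.001,0,0],"twist": [0,0,0]},
    {"linear": [0.001,0,0],"twist": [0,0,0]},
    {"linear": [0.001,0,0],"twist": [0,0,0]},
    {"linear": [0.001,0,0],"twist": [0,0,0]},
    {"linear": [0.001,0,0],"twist": [0,0,0]},
    {"linear": [0.001,0,0],"twist": [0,0,0]},
    {"linear": [0,0,0],"twist": [0,0,0]},
    {"linear": [0,0,0],"twist": [0,0,0]}
  ]
}}

```text
clock: 32.05
tcp_pos: [0.5577, -0.0739, 0.0273]
orientation: [180.0, 0.5, 8.7]
force: [-12.9, -0.7, 12.3]
grip_width: 0.498
grasp_force: 30.0
```

>>> {"name": "drive_tool", "arguments": {
  "commands": [
    {"linear": [0,0,0],"twist": [0,0,0]},
    {"linear": [0,0,0],"twist": [0,0,0]},
    {"linear": [0,0,0],"twist": [0,0,0]},
    {"linear": [0,0,-0.03],"twist": [0,0,0]},
    {"linear": [0,0,-0.035],"twist": [0,0,0]},
    {"linear": [-0.004,-0.0275,0],"twist": [0,0,0]},
    {"linear": [-0.004,-0.0275,0],"twist": [0,0,0]},
    {"linear": [0,0,0],"twist": [0,0,-0.16]}
  ],
  "grip": 0.066
}}

```text
clock: 33.05
tcp_pos: [0.5449, -0.0171, 0.0926]
orientation: [-180.0, -0.1, 18.3]
force: [0.4, -0.3, 0.2]
grip_width: 0.759
grasp_force: 0.0
```

>>> {"name": "drive_tool", "arguments": {
  "commands": [
    {"linear": [0,0,0],"twist": [0,0,-0.176]},
    {"linear": [0,0,0],"twist": [0,0,-0.176]},
    {"linear": [0,0,0],"twist": [0,0,-0.176]},
    {"linear": [0,0,0],"twist": [0,0,-0.176]},
    {"linear": [0,0,0],"twist": [0,0,-0.176]},
    {"linear": [0,0,0],"twist": [0,0,-0.176]},
    {"linear": [0,0,0],"twist": [0,0,-0.176]},
    {"linear": [0,0,0],"twist": [0,0,-0.176]}
  ],
  "grip": 0.02
}}

```text
clock: 34.05
tcp_pos: [0.5454, -0.02, 0.0923]
orientation: [180.0, -0.0, 98.9]
force: [1.1, -0.5, 0.4]
grip_width: 0.23
grasp_force: 0.0
```

Run:
```python
from look import *
rowview()
p=robot.get_state()["tcp_pos"][:2]-[.6051,-.1172];print(robot.get_state()["orientation"],p@[.9882,.153],p@[-.153,.9882])
```

```text
scene X -0.0396 s 0.0507 [62.4 45.7] -0.9 223
scene X -0.0403 s -0.0399 [89.4 63.5] -90.4 484
side X -0.0412 s 0.0528 [61.1 47.7] 1.3 139
side X -0.0431 s -0.0364 [88.4 64.1] -87.3 203
[ 1.79974478e+02 -2.63780506e-02  9.85514790e+01] -0.04422977866718151 0.10514801285272403
```

>>> {"name": "drive_tool", "arguments": {
  "commands": [
    {"linear": [0,-0.003,0.03],"twist": [0,0,0]},
    {"linear": [0,0,0.024],"twist": [0,0,0]},
    {"linear": [0,0,0.011],"twist": [0,0,0]},
    {"linear": [-0.01,0,0],"twist": [0,0,0]},
    {"linear": [-0.01,0,0],"twist": [0,0,0]},
    {"linear": [-0.008,0,0],"twist": [0,0,0]},
    {"linear": [-0.006,0,0],"twist": [0,0,0]},
    {"linear": [-0.005,0,0],"twist": [0,0,0]}
  ]
}}

```text
clock: 35.15
tcp_pos: [0.5482, -0.0593, 0.0276]
orientation: [180.0, 0.0, 98.5]
force: [-0.6, 1.7, 0.7]
grip_width: 0.226
grasp_force: 0.7
```

>>> {"name": "drive_tool", "arguments": {
  "commands": [
    {"linear": [-0.003,0,0],"twist": [0,0,0]},
    {"linear": [-0.002,0,0],"twist": [0,0,0]},
    {"linear": [-0.002,0,0],"twist": [0,0,0]},
    {"linear": [-0.001,0,0],"twist": [0,0,0]},
    {"linear": [-0.001,0,0],"twist": [0,0,0]},
    {"linear": [-0.001,0,0],"twist": [0,0,0]},
    {"linear": [0,0,0],"twist": [0,0,0]},
    {"linear": [0,0,0],"twist": [0,0,0]}
  ]
}}

```text
clock: 36.15
tcp_pos: [0.5493, -0.0686, 0.0272]
orientation: [-180.0, -0.0, 98.6]
force: [0.3, 3.7, 1.0]
grip_width: 0.227
grasp_force: 1.8
```

>>> {"name": "drive_tool", "arguments": {
  "commands": [
    {"linear": [-0.001,0,0],"twist": [0,0,0]},
    {"linear": [-0.001,0,0],"twist": [0,0,0]},
    {"linear": [-0.001,0,0],"twist": [0,0,0]},
    {"linear": [-0.001,0,0],"twist": [0,0,0]},
    {"linear": [0,0,0],"twist": [0,0,0]},
    {"linear": [0,0,0],"twist": [0,0,0]},
    {"linear": [0,0,0],"twist": [0,0,0]},
    {"linear": [0,0,0],"twist": [0,0,0]}
  ]
}}

```text
clock: 37.15
tcp_pos: [0.55, -0.0733, 0.0272]
orientation: [180.0, 0.0, 98.5]
force: [0.9, 0.4, 0.1]
grip_width: 0.227
grasp_force: 0.8
```

Run:
```python
from look import *
rowview()
```

```text
scene X -0.0404 s -0.0253 [134.9  64. ] -90.0 696
side X -0.0683 s 0.0159 [52.9 10.3] -84.3 26
side X -0.0679 s -0.0400 [28.2 11.3] -82.0 18
side X -0.0374 s 0.0245 [35.6  9.5] -68.8 22
```

>>> {"name": "drive_tool", "arguments": {
  "commands": [
    {"linear": [0.004,0,0],"twist": [0,0,0]},
    {"linear": [0.012,0,0],"twist": [0,0,0]},
    {"linear": [0.02,0,-0.01],"twist": [0,0,0]},
    {"linear": [0,-0.02,-0.05],"twist": [0,0,0]},
    {"linear": [0,-0.02,-0.05],"twist": [0,0,0.17]},
    {"linear": [0,0,-0.03],"twist": [0,0,0.17]},
    {"linear": [0,0,0],"twist": [0,0,0.175]},
    {"linear": [0,0,0],"twist": [0,0,0.175]}
  ]
}}

```text
clock: 38.25
tcp_pos: [0.5052, -0.0417, 0.1685]
orientation: [179.9, 0.0, 58.8]
force: [0.1, 0.7, -1.3]
grip_width: 0.23
grasp_force: 0.0
```

>>> {"name": "drive_tool", "arguments": {
  "commands": [
    {"linear": [0,0,0],"twist": [0,0,0.175]},
    {"linear": [0,0,0],"twist": [0,0,0.175]},
    {"linear": [0,0,0],"twist": [0,0,0.175]},
    {"linear": [0,0,0],"twist": [0,0,0.175]},
    {"linear": [0,0,0],"twist": [0,0,0.175]},
    {"linear": [0,0.05,0],"twist": [0,0,0]},
    {"linear": [0,0.05,0],"twist": [0,0,0]},
    {"linear": [0,0,0],"twist": [0,0,0]}
  ],
  "grip": 0.087
}}

```text
clock: 39.25
tcp_pos: [0.5204, -0.1454, 0.1675]
orientation: [179.9, 0.0, 8.5]
force: [-0.0, -0.0, 0.3]
grip_width: 0.982
grasp_force: 0.0
```

Run:
```python
from look import *
W,C=look(png="w3.png",box=(.45,.7,-.3,.1));rowview()
rel=W[:,:2]-[.6051,-.1172];X=rel@[.9882,.153];s=rel@[-.153,.9882]
m=(W[:,2]>.026)&(W[:,2]<.038)&(X>-.12)&(X<.02)
print("s range",np.percentile(s[m],[.5,99.5]))
for a in np.arange(-.1,.05,.011):
    k=m&(abs(s-a)<.004)
    q=(abs(W[:,2]-.0198)<.004)&(abs(s-a)<.004)&(X>-.012)&(X<.03)
    if k.sum()>20: print(a.round(3),np.percentile(X[k],[1,99]).round(4),np.percentile(X[q],[1,99]).round(4))
```

```text
39.25 [ 0.5204 -0.1454  0.1675] [179.93   0.     8.55] [-0.  -0.   0.3]
table z -0.0002 cam [ 0.589 -0.133  0.307] [165.3  -0.2 -81.5]
0.026
(array([ 568.2, -147.4]), array([132.2,  63. ]), -81.2, 13371) 0.032 [220. 217. 225.]
0.014
(array([ 604.8, -116.7]), array([320.3,  18.2]), -81.2, 9815) 0.0196 [180. 125.  81.]
scene X -0.0409 s -0.0239 [134.8  63.8] -89.0 723
side X -0.0423 s -0.0230 [134.8  64.5] -90.4 394
s range [-0.08862476  0.04051359]
-0.089 [-0.0704 -0.0106] [-0.0088  0.0084]
-0.078 [-0.0716 -0.0099] [-0.0087  0.0084]
-0.067 [-0.0712 -0.0097] [-0.0087  0.0085]
-0.056 [-0.0716 -0.0097] [-0.0086  0.0085]
-0.045 [-0.0705 -0.0111] [-0.0086  0.0087]
-0.034 [-0.0723 -0.0103] [-0.0086  0.0087]
-0.023 [-0.0722 -0.0103] [-0.0092  0.0088]
-0.012 [-0.0721 -0.0102] [-0.0091  0.0079]
-0.001 [-0.071  -0.0116] [-0.0091  0.008 ]
0.01 [-0.0717 -0.011 ] [-0.009   0.0081]
0.021 [-0.0716 -0.0108] [-0.009   0.0081]
0.032 [-0.0716 -0.0107] [-0.009   0.0081]
0.043 [-0.0702 -0.0122] [-0.0089  0.0082]
```

View pics/w3.png

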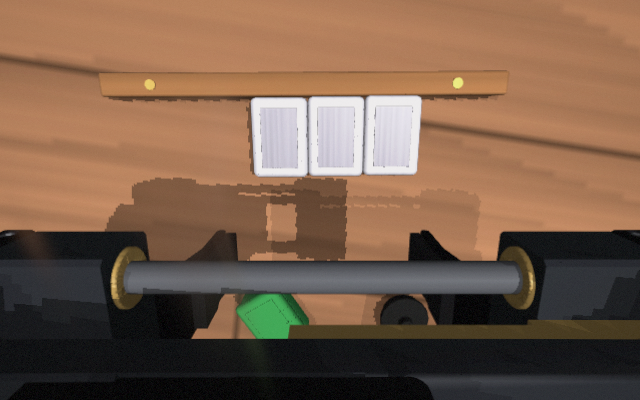

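Wrist view: the three tins form a snug row from (252,98) to (421,175), flush along the batten. B sits at most ~0.5 mm tighter than the other two. I'll press A and C gently home with both fingertips.

>>> {"name": "drive_tool", "arguments": {
  "commands": [
    {"linear": [-0.027,-0.013,0],"twist": [0,0,0]},
    {"linear": [0,0,0.04],"twist": [0,0,0]},
    {"linear": [0,0,0.045],"twist": [0,0,0]},
    {"linear": [0,0,0.035],"twist": [0,0,0]},
    {"linear": [0,0,0.0195],"twist": [0,0,0]},
    {"linear": [0,0,0],"twist": [0,0,0]},
    {"linear": [0.012,0,0],"twist": [0,0,0]},
    {"linear": [0.012,0,0],"twist": [0,0,0]}
  ],
  "grip": 0.03
}}

```text
clock: 40.4
tcp_pos: [0.5179, -0.1299, 0.0294]
orientation: [179.9, -0.2, 8.9]
force: [0.7, 0.1, -0.7]
grip_width: 0.348
grasp_force: 0.0
```

>>> {"name": "drive_tool", "arguments": {
  "commands": [
    {"linear": [0.003,0,0],"twist": [0,0,0]},
    {"linear": [0.002,0,0],"twist": [0,0,0]},
    {"linear": [0.001,0,0],"twist": [0,0,0]},
    {"linear": [0.001,0,0],"twist": [0,0,0]},
    {"linear": [0.001,0,0],"twist": [0,0,0]},
    {"linear": [0.001,0,0],"twist": [0,0,0]},
    {"linear": [0,0,0],"twist": [0,0,0]},
    {"linear": [0,0,0],"twist": [0,0,0]}
  ]
}}

```text
clock: 41.4
tcp_pos: [0.5228, -0.1286, 0.0274]
orientation: [-180.0, 0.2, 8.8]
force: [-5.7, -0.2, 2.9]
grip_width: 0.342
grasp_force: 2.7
```

>>> {"name": "drive_tool", "arguments": {
  "commands": [
    {"linear": [0.001,0,0],"twist": [0,0,0]},
    {"linear": [0.001,0,0],"twist": [0,0,0]},
    {"linear": [0,0,0],"twist": [0,0,0]},
    {"linear": [-0.005,0,0],"twist": [0,0,0]},
    {"linear": [-0.03,0,0],"twist": [0,0,0]},
    {"linear": [0,0,-0.05],"twist": [0,0,0]},
    {"linear": [0,0,-0.05],"twist": [0,0,0]},
    {"linear": [0.03,0.013,-0.04],"twist": [0,0,0]}
  ]
}}

```text
clock: 42.4
tcp_pos: [0.5236, -0.1414, 0.1702]
orientation: [179.8, -0.1, 8.9]
force: [1.1, -0.1, -0.0]
grip_width: 0.349
grasp_force: 0.0
```

>>> {"name": "drive_tool", "arguments": {
  "commands": [
    {"linear": [0,0,0],"twist": [0,0,0]},
    {"linear": [0,0,0],"twist": [0,0,0]},
    {"linear": [0,0,0],"twist": [0,0,0]},
    {"linear": [0,0,0],"twist": [0,0,0]},
    {"linear": [0,0,0],"twist": [0,0,0]},
    {"linear": [0,0,0],"twist": [0,0,0]},
    {"linear": [0,0,0],"twist": [0,0,0]},
    {"linear": [0,0,0],"twist": [0,0,0]}
  ]
}}

```text
clock: 43.4
tcp_pos: [0.5235, -0.1416, 0.1678]
orientation: [180.0, -0.0, 8.9]
force: [0.6, -0.3, 1.0]
grip_width: 0.346
grasp_force: 0.0
```

Run:
```python
from look import *
W,C=look(png="w4.png",box=(.45,.7,-.3,.1))
rel=W[:,:2]-[.6051,-.1172];X=rel@[.9882,.153];s=rel@[-.153,.9882]
m=(W[:,2]>.026)&(W[:,2]<.038)&(X>-.12)&(X<.02)
for a in (-.078,-.067,-.056,-.034,-.023,-.012,.01,.021,.032):
    k=m&(abs(s-a)<.004)
    print(a,np.percentile(X[k],[1,99]).round(4))
```

```text
43.4 [ 0.5235 -0.1416  0.1678] [179.99  -0.     8.87] [ 0.6 -0.3  1. ]
table z -0.0002 cam [ 0.592 -0.129  0.308] [ 1.653e+02 -1.000e-01 -8.120e+01]
0.026
(array([ 568.3, -147.4]), array([132.2,  63.1]), -81.2, 13222) 0.0321 [233. 230. 238.]
0.014
(array([ 605.1, -116.7]), array([320.5,  17.6]), -81.1, 9719) 0.0196 [197. 138.  90.]
-0.078 [-0.0717 -0.0095]
-0.067 [-0.0706 -0.0095]
-0.056 [-0.0704 -0.0095]
-0.034 [-0.0706 -0.0095]
-0.023 [-0.0705 -0.0095]
-0.012 [-0.0707 -0.0095]
0.01 [-0.0704 -0.0095]
0.021 [-0.0707 -0.0096]
0.032 [-0.0707 -0.0096]
```

View pics/w4.png

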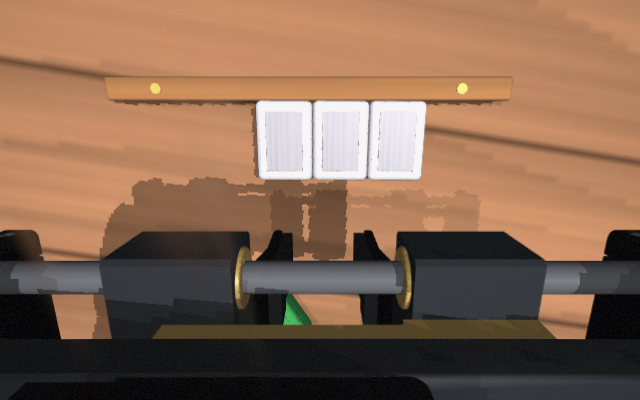

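The wrist view shows the row from (257,101) to (425,179). It is straight and snug (132.2 mm wide), with every end at the batten face and the arm clear. Handing in.

```bash
python3 -c "
from workcell import robot
print(robot.sign_off())"
```

```text
the job is handed in; nothing more can be done
None
```

I handed the job in at 43.5 s of 72 s: the three tins lie flat in one snug row (132.2 mm wide), short ends flush against the batten and well within its ends; nothing else was touched.

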